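Clear the rental counter: crib boards, tube and chock

TASK

Clear the counter for the next camera prep: lay every loose crib board flat and squarely on top of the pile on the plywood base, lowering each one until it rests on the pile before letting go of it, so that none falls. Then roll the black tube to the robot's left until it lies along the yellow tape line, centred over it, without letting it roll on beyond the line, and when it is at rest tuck the thin edge of the wooden wedge snugly under the middle of the tube, square to it, on the side it was rolled from. Leave the two coffee cups and the roll of black tape where they are.

Things in the scene. Friction and masses are not known exactly. Their poses are not given: they have to be found in the camera images.
- board1: Loose crib board of pale pine with one red-painted end, 150 x 64 x 19 mm, about 0.1 kg; lies flat on the counter at the start. Origin: centre of its underside; x along its length (red end at +x), z up. Some of the four boards may be absent.
- board2: Loose crib board of pale pine with one red-painted end, 150 x 64 x 19 mm, about 0.1 kg; lies flat on the counter at the start. Origin: centre of its underside; x along its length (red end at +x), z up. Some of the four boards may be absent.
- board3: Loose crib board of pale pine with one red-painted end, 150 x 64 x 19 mm, about 0.1 kg; lies flat on the counter at the start. Origin: centre of its underside; x along its length (red end at +x), z up. Some of the four boards may be absent.
- board4: Loose crib board of pale pine with one red-painted end, 150 x 64 x 19 mm, about 0.1 kg; lies flat on the counter at the start. Origin: centre of its underside; x along its length (red end at +x), z up. Some of the four boards may be absent.
- base: Fixed plywood base board on the counter, 220 x 110 x 18 mm, carrying a pile of crib boards of the same 150 x 64 mm outline, laid square on it and centred. Origin: centre of its underside; x along its length and along the pile's boards. It is turned by up to 0.35 rad and lies at the robot's left.
- stack (a point): Centre of the top face of the plywood base, 18 mm above the counter, in the middle under the pile; axes as the base. The top of the pile at the start is between 20 and 80 mm above this point and differs from start to start; the pile does not move and its height is not reported.
- tube: Black cardboard tube, white end caps, blue band at its middle, 90 mm in diameter (too fat for the gripper), 280 mm long, 0.35 to 0.65 kg. Origin: middle of its axis, 45 mm above the counter; x along the axis, y and z turn as it rolls. Starts at the robot's right, along the tape line within 0.07 rad. Pushed at 30 mm/s it runs on by under 8 mm; faster, farther.
- line: Strip of yellow tape flat on the counter, 400 x 24 mm, fixed. Origin: its centre; x along the strip (roughly world x), y across it to the left, away from where the tube starts. The tube's axis is to end over the strip.
- wedge: Loose brown wooden wedge, 110 mm long, 45 mm wide, 35 mm high at the thick end and tapering straight to a 1.5 mm edge, 70 g; lies on its flat underside. Origin: centre of its underside; x along its length towards the thin edge, z up. Its two sides are upright and parallel, 45 mm apart.
- wedge_tip (a point): Middle of the wedge's thin edge, at counter height, 55 mm along the wedge's +x from its origin. Snug under the tube it lies about 12 mm, seen from above, from the tube's axis.
- cup_red: Red paper coffee cup with a white lid, 87 mm across the lid, 118 mm high; origin: centre of its underside. Leave alone.
- cup_green: Green paper coffee cup with a white lid, same size; origin: centre of its underside. Leave alone.
- gaffer: Roll of black tape lying flat, 120 mm across, 50 mm high; origin: centre of its underside. Leave alone.

How it is judged (in metres and radians):
On the way, in this order (a step that is already met when the one before it is completed fails the run):
1. every loose board lies flat and square on the pile, let go (horizontal distance between each of board1, board2, board3, board4 and stack below 0.015 m and angle between the x axis of each of board1, board2, board3, board4 and the x axis of base, either way round below 0.17 rad and z of each of board1, board2, board3, board4 in the frame of stack above 0.015 m and angle between each of board1, board2, board3, board4's own z axis and vertical below 0.06 rad and linear speed of each of board1, board2, board3, board4 below 0.03 m/s and contact force between the fingers and board1 below 0.1 N and contact force between the fingers and board2 below 0.1 N and contact force between the fingers and board3 below 0.1 N and contact force between the fingers and board4 below 0.1 N), for 0.3 s.
2. the tube rests along the tape line, centred over it (y of tube in the frame of line between -0.015 and 0.015 m and x of tube in the frame of line between -0.09 and 0.09 m and angle between the x axis of tube and the x axis of line, either way round below 0.14 rad and height (world z) of tube below 0.052 m and linear speed of tube below 0.02 m/s), for 0.5 s.
3. the wedge's thin edge is tucked under the middle of the tube, on the side the tube came from (horizontal distance between wedge_tip and tube below 0.025 m and y of wedge in the frame of line below -0.03 m and angle between the x axis of wedge and the y axis of line, either way round below 0.25 rad and angle between wedge's own z axis and vertical below 0.08 rad and linear speed of wedge below 0.02 m/s), for 0.3 s.
At the end, for the whole second after the job is handed in: Boards present flat on the pile, within 15 mm and 10 degrees, released. Tube at rest, axis within 15 mm and 8 degrees of the tape line, middle within 90 mm of its middle. Wedge flat on the right-hand side, thin edge within 25 mm of the tube's middle seen from above, square within 14 degrees (all of step 1 and all of step 2 and all of step 3); the robot touches nothing.
It fails at once if a board falls: above the counter, out of the fingers and faster than 0.45 m/s (a drop of about 10 mm) ((height (world z) of board1 above 0.025 m and linear speed of board1 above 0.45 m/s and contact force between the fingers and board1 below 0.05 N) or (height (world z) of board2 above 0.025 m and linear speed of board2 above 0.45 m/s and contact force between the fingers and board2 below 0.05 N) or (height (world z) of board3 above 0.025 m and linear speed of board3 above 0.45 m/s and contact force between the fingers and board3 below 0.05 N) or (height (world z) of board4 above 0.025 m and linear speed of board4 above 0.45 m/s and contact force between the fingers and board4 below 0.05 N)).
It fails at once if the tube rolls on beyond the tape line (axis over 45 mm past it) (y of tube in the frame of line above 0.045 m).
It fails at once if a cup or the roll of tape is moved by more than 20 mm or a cup is tipped (distance of any of cup_red, cup_green, gaffer from where it was at the start of the episode above 0.02 m or angle between any of cup_red, cup_green, gaffer's own z axis and vertical above 0.3 rad).
Of board1, board2, board3, board4 only 2 to 4 are there at a start; the rules pass over those that are not, and their reading is None.
At some moment in a run one of wedge may be knocked a few centimetres aside while the robot is not near it.
It also fails if it takes over 210 s, if anything falls off the work surface, if the arm or the gripper's body presses on something with over 40 N, if the wrist force passes 120 N, or if a joint passes its speed limit or range.

ROBOT

A 7-joint arm with a two-finger parallel gripper is mounted at the origin on the work surface. World frame = base frame: x ahead of the robot, y to its left, z up, the work surface at z = 0. Lengths are in m, angles in degrees, forces in N, time in s.
With the tool pointing down it reaches from about 0.425 to 0.875 m from the base axis. Payload 4.7 kg.
Tool frame: the origin (TCP) lies between the finger pads; the fingertips stand env.finger_overhang ahead of it and the grasp point (between the pads) lies 5 mm behind it (env.finger_overhang is the distance from the TCP to the fingertips, in m); z points along the fingers, y is the line along which they close (so a half turn about z gives the same grasp; the last joint's range is limited). The gripper opens to 87 mm and grips with 3 to 60 N. Pads are 19 mm wide; open, the fingers measure 117 mm over their backs; the gripper's body (75 mm by 190 mm) begins 51 mm behind the grasp point.
Start: joints at [75.235, 18.392, -4.016, 83.108, 1.295, 78.541, -3.26], TCP at [0.174, -0.626, 0.237] pointing down, gripper open.
Joint ranges: [-163.93, 163.93], [-17.29, 119.83], [-79.2, 71.16], [3.27, 140.29], [-89.18, 269.18], [5.43, 117.66], [-154.24, 154.24]. Speed limits (degrees/s): [147.25, 147.25, 180, 180, 180, 180, 180].

INTERFACE

Orientations are given as [roll, pitch, yaw] about the fixed x, y, z axes, in that order (R = Rz(yaw) Ry(pitch) Rx(roll)).
In Python, from cell import telemetry, eyes, env, models gives the robot as it stands. The module is installed in compiled form; this text tells all that it offers.
- The arm moves only by the tool drive_tool, never from a script. Its arguments are lists of equal length, an entry for each row: "angular": the turn, a rotation vector about the tool's x, y, z in rad, a list of three; "delta_pos": the shift along the tool's x, y, z in cm, a list of three; "gripper": the finger opening in cm, from 0 to 8.7. A call has 1 to 20 rows; each row shifts and turns the commanded pose from where the row before left it, along the tool's axes as they then stand; what a row does not reach is not made up. A row lasts 1/10 s, in which the tool goes at most 50 mm and 8.59 degrees, less where a joint would pass 70% of its speed; a pose out of reach is approached as far as the arm can. A call with a gripper value outside its range is refused whole. The fingers move at their own pace and stop on an object; "squeeze" is the grip in N (left out, the last holds). Time passes only in rows, so rows that do not move let the fingers close. It gives the time, the measured TCP pose, the force, the opening and the grip force at its end, in the units of the state.
- telemetry.get_obs(): the state, without advancing time (a new reading comes with each control period).
- eyes.read_camera(name): name is "scene" or "top" or "wrist"; returns a dict with "pixels" (384x512x3 uint8, red, green, blue), "mtx" (3x3 intrinsics, pixels), "origin" and "orientation" of the camera in the world. Camera axes: x right, y down, z forward; pixel columns grow to the right and rows downward; lengths in m; the calibration is good to about 2 mm. A picture is of the moment at which its call begins. There is no depth.
- env.sign_off(): hands the job in; it is judged then, once.
Trained networks look in a picture, given as the dict that the camera call returned (one of the last four; its "shot" number tells which), for a name from the list of things; names that differ only in an ending like _2 or _b are one class to them, and where a whole thing is asked for, a point or a joint stands for the part that bears it (a point fixed in the world has none). Each returns a list of dicts, best first, with "p" (0 to 1); they miss things now and then, are a little off and sometimes report something else, mostly with a low value. They report only what shows in the picture. A call takes as long as a camera call.
- models.search_frame(picture, target): "centre" ([column, row] in pixels, amid what is visible of it).
- models.cut_out(picture, target): "pixels" (384x512 bool, what is visible of it) and "centre" ([column, row] in pixels, amid what is visible of it).
The state is a dict: "time_s": time; "qpos": joint angles; "joint_velocities": joint speeds; "effort": joint torques, N m; "tool_pos": TCP position; "tool_rot": TCP orientation; "force": force on the tool from outside, world axes, zero at the start; "wrist_torque": the same for the moment, N m; "grip_width": finger opening in m; "grasp_force": force on a finger pad.
Only numpy, scipy, OpenCV 4.12 (cv2) and the standard library are available. Lean on these libraries where they do the work, as an engineer would, in place of code of your own. Each camera call takes 0.05 s, during which the arm holds its last target. There are 200 camera calls.

## Working session

There is one attempt and no reset: what is moved stays moved. The work goes in short steps, Python scripts to look and compute and a tool call to move; the robot and the scene stay as the last step left them, time stands still between calls to the robot, and variables do not carry over. Pictures are saved under pics/ and viewed, at most 14 in all, crops included, and the job is handed in when it is done.

Besides the shell and the picture viewer there is one more tool, called after "Request:" by a JSON object that holds its "op" and its "data". drive_tool: Moves the arm, as the interface text tells. Its arguments: {"type":"object","properties":{"angular":{"type":"array","items":{"type":"array","items":{"type":"number"}}},"delta_pos":{"type":"array","items":{"type":"array","items":{"type":"number"}}},"gripper":{"type":"array","items":{"type":"number"}},"squeeze":{"type":"number"}},"required":["angular","delta_pos","gripper"]}

```bash
mkdir -p pics; ls
cat > h.py <<'E'
import numpy as np, cv2
from scipy.spatial.transform import Rotation as R
from cell import telemetry, eyes, env, models
def cam(n,save=None):
    p=eyes.read_camera(n)
    if save: cv2.imwrite('pics/'+save+'.png',p['pixels'][:,:,::-1])
    return p
def Rm(p):
    o=np.array(p['orientation'],float)
    if o.shape==(3,3): return o
    if o.size==4: return R.from_quat(o).as_matrix()
    return R.from_euler('xyz',o,degrees=True).as_matrix()
def w(p,px,z):
    "pixels -> world at height z"
    px=np.atleast_2d(px).astype(float)
    d=(np.linalg.inv(p['mtx'])@np.c_[px,np.ones(len(px))].T).T@Rm(p).T
    o=np.array(p['origin']); return o+d*((z-o[2])/d[:,2])[:,None]
def rect(p,mask,z):
    "min-area rect of mask on plane z: centre, long len, short len, long-axis yaw deg"
    c=max(cv2.findContours(mask.astype(np.uint8),cv2.RETR_EXTERNAL,cv2.CHAIN_APPROX_NONE)[0],key=cv2.contourArea)
    q=w(p,c[:,0,:],z)[:,:2]
    b=cv2.boxPoints(cv2.minAreaRect((q*1000).astype(np.float32)))
    e1=b[1]-b[0];e2=b[2]-b[1]
    if np.linalg.norm(e1)<np.linalg.norm(e2): e1,e2=e2,e1
    y=np.degrees(np.arctan2(e1[1],e1[0])); y=(y+90)%180-90
    return b.mean(0).round(1),round(float(np.linalg.norm(e1)),1),round(float(np.linalg.norm(e2)),1),round(float(y),1)
E
python3 - <<'E'
from h import *
for n in('top','scene'):
    p=cam(n,n+'0'); print(n,p['origin'],p['orientation'],p['mtx'])
    for t in ['board1','base','tube','line','wedge','cup_red','cup_green','gaffer']:
        for r in models.cut_out(p,t): print(t,round(r['p'],2),np.round(r['centre']),r['pixels'].sum(), rect(p,r['pixels'],0.019) if n=='top' else '')
o=telemetry.get_obs();print({k:np.round(v,3) for k,v in o.items()},env.finger_overhang)
E
```

```text
pics
top [0.51530213 0.0077327  1.1721015 ] [-173.32764373   -0.87852738  -88.39114664] [[374.65015624   0.         254.58444264]
 [  0.         374.65015624 184.74742543]
 [  0.           0.           1.        ]]
board1 0.72 [242. 248.] 1045 (array([459.4,  32.5], dtype=float32), 149.2, 66.3, 12.5)
board1 0.72 [239. 188.] 983 (array([641.7,  39.6], dtype=float32), 150.2, 64.5, -5.0)
board1 0.58 [300. 238.] 1044 (array([ 486.8, -150.9], dtype=float32), 149.3, 65.4, -3.8)
board1 0.37 [211. 139.] 707 (array([792.9, 136.4], dtype=float32), 99.5, 84.8, 2.2)
board1 0.31 [180. 140.] 742 (array([787.9, 240.8], dtype=float32), 96.1, 94.4, 1.9)
base 0.89 [142. 219.] 2683 (array([536. , 343.3], dtype=float32), 221.9, 114.9, 3.3)
tube 0.82 [357. 220.] 3018 (array([ 548.4, -313.9], dtype=float32), 301.9, 96.5, 4.7)
line 0.71 [264. 223.] 1017 (array([537.2, -32.9], dtype=float32), 384.4, 27.5, 0.7)
wedge 0.77 [192. 207.] 559 (array([580.5, 183.6], dtype=float32), 110.6, 48.8, -6.9)
cup_red 0.55 [178. 142.] 758 (array([790.3, 237.7], dtype=float32), 100.6, 92.2, 74.9)
cup_green 0.89 [214. 136.] 7
[... 519 characters left out ...]
2. 185.] 699 
line 0.55 [191. 180.] 889 
wedge 0.91 [306. 173.] 583 
cup_green 0.69 [319. 221.] 997 
gaffer 0.76 [265. 262.] 1327 
{'time_s': np.float64(0.9), 'qpos': array([75.234, 18.39 , -4.017, 83.106,  1.296, 78.54 , -3.26 ]), 'joint_velocities': array([-0.09 , -0.005,  0.104, -0.029,  0.076, -0.079,  0.047]), 'effort': array([ 0.0000e+00, -4.9110e+01, -4.0300e-01, -3.1278e+01, -6.4000e-02,
        3.4000e-02,  0.0000e+00]), 'tool_pos': array([ 0.174, -0.626,  0.237]), 'tool_rot': array([1.79991e+02, 3.00000e-03, 1.55750e+01]), 'force': array([-0.847,  0.231,  0.885]), 'wrist_torque': array([ 0.006,  0.023, -0.015]), 'grasp_force': np.float64(0.0), 'grip_width': np.float64(0.087)} 0.014
```

View pics/top0.png

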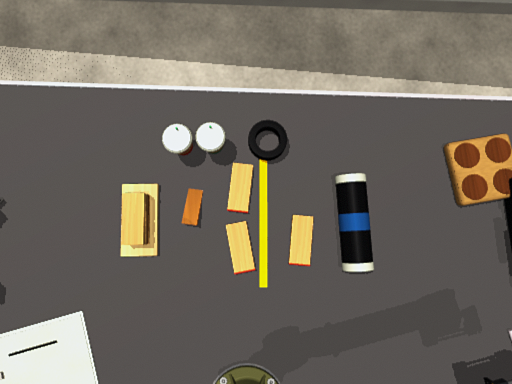

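View pics/scene0.png

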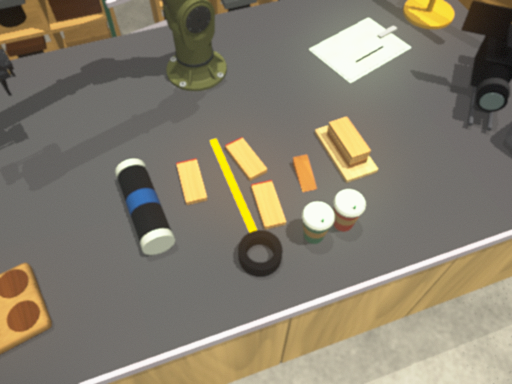

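Three boards are present: top-view pixels (242,248), (239,188) and (300,240). Their red ends point towards the robot. The pile is at (140,220), the wedge at (192,207), the line at column 263 and the tube at (355,222). The fourth and fifth "board" hits are the cups at (177,139) and (210,137).

Request:
{"op": "drive_tool", "data": {"angular": [[0,0,-0.148],[0,0,-0.148],[0,0,-0.148],[0,0,-0.148],[0,0,-0.148],[0,0,-0.148],[0,0,-0.148],[0,0,-0.148],[0,0,-0.148],[0,0,-0.148],[0,0,0],[0,0,0],[0,0,0],[0,0,0],[0,0,0],[0,0,0],[0,0,0],[0,0,0],[0,0,0],[0,0,0]], "delta_pos": [[0,0,0],[0,0,0],[0,0,0],[0,0,0],[0,0,0],[0,0,0],[0,0,0],[0,0,0],[0,0,0],[0,0,0],[2.13,3.7,0],[2.13,3.7,0],[2.13,3.7,0],[2.13,3.7,0],[2.13,3.7,0],[2.13,3.7,0],[2.13,3.7,0],[2.13,3.7,0],[2.13,3.7,0],[2.13,3.7,0]], "gripper": [8.7,8.7,8.7,8.7,8.7,8.7,8.7,8.7,8.7,8.7,8.7,8.7,8.7,8.7,8.7,8.7,8.7,8.7,8.7,8.7], "squeeze": 20}}

```text
time_s: 2.9
tool_pos: [0.5012, -0.349, 0.2368]
tool_rot: [180.0, 0.0, 100.3]
force: [0.1, -0.7, 0.1]
grip_width: 0.0871
grasp_force: 0.0
```

```bash
cat >> h.py <<'E'
def go(x,y,z,yaw):
    "print turn about tool z (rad, n rows), then tool-frame shift in cm after the turn"
    o=telemetry.get_obs(); P=np.array(o['tool_pos']); r=R.from_euler('xyz',o['tool_rot'],degrees=True)
    t=R.from_euler('xyz',[180,0,yaw],degrees=True)
    print('at',P.round(4),np.round(o['tool_rot'],2),'t',round(o['time_s'],1),'turn',(r.inv()*t).as_rotvec().round(3),'shift cm',(100*t.inv().apply(np.array([x,y,z])-P)).round(2))
E
python3 - <<'E'
from h import *
go(.4594,.0325,.237,192.5)
p=cam('top')
b=models.cut_out(p,'base')[0]
# pile region: darker shadow excluded; triangulate pile top later
s=cam('scene')
for q,n,(c,r) in((p,'pt',(142,219)),(s,'ps',(345,148))):
    cv2.imwrite('pics/%s.png'%n,cv2.resize(q['pixels'][r-50:r+50,c-50:c+50,::-1],(600,600),interpolation=cv2.INTER_CUBIC))
a=cv2.imread('pics/pt.png');c=cv2.imread('pics/ps.png');cv2.imwrite('pics/pile.png',cv2.resize(np.hstack([a,c]),(800,400)))
E
```

```text
at [ 0.5012 -0.349   0.2368] [1.7999e+02 4.0000e-02 1.0035e+02] t 2.9 turn [-0.000e+00  1.000e-03 -1.608e+00] shift cm [-4.180e+00  3.815e+01 -2.000e-02]
```

View pics/pile.png

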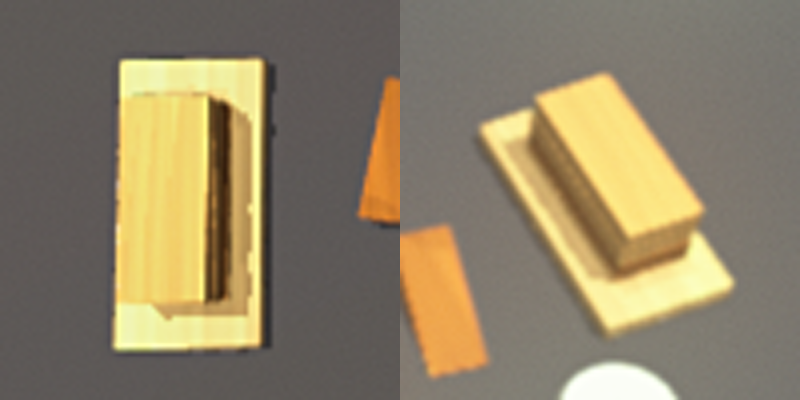

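The crops show a pile of about 3 boards. Its top corners are at crop pixels (118,95)–(211,95)–(206,301)–(117,301) in the top view and (535,95)–(610,73)–(703,212)–(623,263) in the scene view.

Run:
```python
from h import *
p=cam('top');s=cam('scene')
B=np.array([(120,60),(265,60),(263,348),(113,350)])/4+(92,169)
T=np.array([(118,95),(211,95),(206,301),(117,301)])/4+(92,169)
S=np.array([(135,95),(210,73),(303,212),(223,263)])/4+(295,98)
b=w(p,B,.018);print('base',b.mean(0).round(4),np.degrees(np.arctan2(*(b[:2].mean(0)-b[2:].mean(0))[[1,0]])).round(1))
for z in np.arange(.03,.11,.01):
    a=w(p,T,z);c=w(s,S,z);print(z.round(3),a.mean(0)[:2].round(3),c.mean(0)[:2].round(3),'len',np.linalg.norm(a[:2].mean(0)-a[2:].mean(0)).round(3),'yaw',np.degrees(np.arctan2(*(a[:2].mean(0)-a[2:].mean(0))[[1,0]])).round(1))
```

```text
base [0.5328 0.3419 0.018 ] 2.8
0.03 [0.536 0.359] [0.51  0.368] len 0.155 yaw 2.9
0.04 [0.536 0.356] [0.517 0.362] len 0.154 yaw 2.9
0.05 [0.536 0.353] [0.524 0.357] len 0.152 yaw 2.9
0.06 [0.536 0.35 ] [0.531 0.351] len 0.151 yaw 2.9
0.07 [0.536 0.347] [0.538 0.346] len 0.15 yaw 2.9
0.08 [0.535 0.344] [0.545 0.34 ] len 0.148 yaw 2.9
0.09 [0.535 0.341] [0.552 0.335] len 0.147 yaw 2.9
0.1 [0.535 0.338] [0.559 0.33 ] len 0.146 yaw 2.9
```

Request:
{"op": "drive_tool", "data": {"angular": [[0,0,-0.146],[0,0,-0.146],[0,0,-0.146],[0,0,-0.146],[0,0,-0.146],[0,0,-0.146],[0,0,-0.146],[0,0,-0.146],[0,0,-0.146],[0,0,-0.146],[0,0,-0.148],[0,0,0],[0,0,0],[0,0,0],[0,0,0],[0,0,0],[0,0,0],[0,0,0],[0,0,0],[0,0,0]], "delta_pos": [[0,0,0],[0,0,0],[0,0,0],[0,0,0],[0,0,0],[0,0,0],[0,0,0],[0,0,0],[0,0,0],[0,0,0],[0,0,0],[-0.46,4.24,0],[-0.46,4.24,0],[-0.46,4.24,0],[-0.46,4.24,0],[-0.46,4.24,0],[-0.46,4.24,0],[-0.46,4.24,0],[-0.46,4.24,0],[-0.46,4.24,0]], "gripper": [8.7,8.7,8.7,8.7,8.7,8.7,8.7,8.7,8.7,8.7,8.7,8.7,8.7,8.7,8.7,8.7,8.7,8.7,8.7,8.7]}}

```text
time_s: 5.15
tool_pos: [0.4575, 0.0309, 0.2367]
tool_rot: [-179.9, 0.0, -167.7]
force: [-0.1, 0.3, -0.2]
grip_width: 0.0872
grasp_force: 0.0
```

Run:
```python
from h import *
go(.4594,.0325,.017,192.5)
p=cam('wrist','w1');print(p['origin'],p['orientation'])
for r in models.cut_out(p,'board1'): print(round(r['p'],2),np.round(r['centre']),rect(p,r['pixels'],.019))
```

```text
at [0.4575 0.0309 0.2367] [-1.7989e+02  2.0000e-02 -1.6773e+02] t 5.2 turn [-0.002  0.    -0.004] shift cm [-0.22  0.11 21.97]
[0.38292622 0.0154896  0.3824928 ] [1.63893527e+02 1.30069031e-01 1.02228831e+02]
0.87 [231. 299.] (array([659.5,  36.4], dtype=float32), 89.8, 63.1, -5.6)
0.79 [ 98. 146.] (array([ 482.1, -148.4], dtype=float32), 151.1, 71.7, -3.1)
0.57 [258. 159.] (array([457.8,  32.7], dtype=float32), 150.2, 64.7, 11.7)
```

Request:
{"op": "drive_tool", "data": {"angular": [[0,0,0],[0,0,0],[0,0,0],[0,0,0],[0,0,0],[0,0,0],[0,0,0],[0,0,0],[0,0,0],[0,0,0],[0,0,0],[0,0,0],[0,0,0]], "delta_pos": [[0,0.15,3],[0,0,4],[0,0,4],[0,0,4],[0,0,3],[0,0,2],[0,0,1],[0,0,0.9],[0,0,0],[0,0,0],[0,0,0],[0,0,0],[0,0,0]], "gripper": [8.7,8.7,8.7,8.7,8.7,8.7,8.7,8.7,8.7,6,6,6,6], "squeeze": 20}}

```text
time_s: 6.55
tool_pos: [0.458, 0.0327, 0.018]
tool_rot: [-179.9, 0.1, -167.5]
force: [0.1, -0.2, 2.0]
grip_width: 0.0642
grasp_force: 0.7
```

Request:
{"op": "drive_tool", "data": {"angular": [[0,0,0],[0,0,0],[0,0,0],[0,0,0],[0,0,0],[0,0,0],[0,0,0],[0,0,0],[0,0,0]], "delta_pos": [[0,0,0],[0,0,0],[0,0,-1],[0,0,-2],[0,0,-4],[0,0,-4],[0,0,-4],[0,0,-4],[0,0,-3]], "gripper": [6,6,6,6,6,6,6,6,6]}}

```text
time_s: 7.45
tool_pos: [0.4579, 0.0336, 0.2401]
tool_rot: [-179.9, 0.1, -167.4]
force: [1.5, -0.7, -1.3]
grip_width: 0.0636
grasp_force: 20.0
```

Run:
```python
from h import *
go(.534,.343,.24,182.9)
print(telemetry.get_obs()['grip_width'],telemetry.get_obs()['force'])
```

```text
at [0.4579 0.0336 0.2401] [-1.7989e+02  1.1000e-01 -1.6745e+02] t 7.5 turn [-0.002  0.002  0.168] shift cm [-9.170e+00  3.051e+01  1.000e-02]
0.06360843324378229 [ 1.49675898 -0.67943503 -1.30587509]
```

Request:
{"op": "drive_tool", "data": {"angular": [[0,0,0.084],[0,0,0.084],[0,0,0],[0,0,0],[0,0,0],[0,0,0],[0,0,0],[0,0,0],[0,0,0],[0,0,0],[0,0,0],[0,0,0]], "delta_pos": [[0,0,0],[0,0,0],[-0.92,3.05,0],[-0.92,3.05,0],[-0.92,3.05,0],[-0.92,3.05,0],[-0.92,3.05,0],[-0.92,3.05,0],[-0.92,3.05,0],[-0.92,3.05,0],[-0.92,3.05,0],[-0.92,3.05,0]], "gripper": [6,6,6,6,6,6,6,6,6,6,6,6]}}

```text
time_s: 8.65
tool_pos: [0.534, 0.3433, 0.2373]
tool_rot: [-180.0, -0.1, -177.1]
force: [0.9, -0.1, 0.4]
grip_width: 0.0639
grasp_force: 20.0
```

Run:
```python
from h import *
p=cam('wrist','w2')
for r in models.cut_out(p,'base')[:1]: print(round(r['p'],2),np.round(r['centre']),rect(p,r['pixels'],.018))
for r in models.cut_out(p,'board1')[:3]: print(round(r['p'],2),np.round(r['centre']),rect(p,r['pixels'],.222),rect(p,r['pixels'],.241))
go(.534,.344,.1,182.9)
```

```text
0.72 [255.  77.] (array([442.3, 339.9], dtype=float32), 108.1, 35.7, -87.1)
0.95 [258. 187.] (array([501.9, 342.3], dtype=float32), 85.9, 70.7, 2.9) (array([496.7, 342. ], dtype=float32), 75.8, 62.3, 2.9)
0.58 [ 17. 206.] (array([524.9, 217.4], dtype=float32), 44.7, 21.1, -9.5) (array([517. , 231.8], dtype=float32), 39.4, 18.6, -9.5)
at [0.5324 0.345  0.2374] [ 1.7989e+02 -1.2000e-01 -1.7683e+02] t 8.8 turn [ 0.002 -0.002  0.005] shift cm [-0.16 -0.1  13.74]
```

View pics/w2.png

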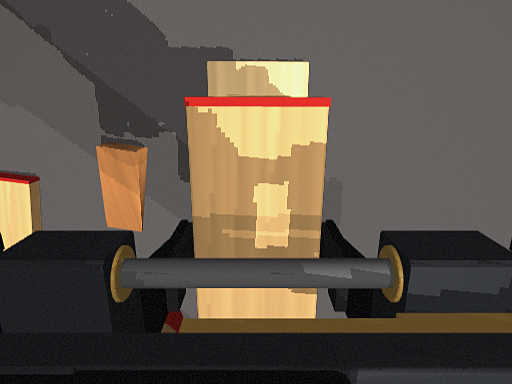

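The picture shows board1 held squarely between the fingers with its red end at (257,101). The end of the base is visible behind it at (258,75), and the wedge at (122,185).

Request:
{"op": "drive_tool", "data": {"angular": [[0,0,0.005],[0,0,0],[0,0,0],[0,0,0],[0,0,0],[0,0,0],[0,0,0],[0,0,0],[0,0,0]], "delta_pos": [[-0.16,-0.1,2],[0,0,3],[0,0,3],[0,0,3],[0,0,2],[0,0,0.7],[0,0,0.2],[0,0,0],[0,0,0]], "gripper": [6,6,6,6,6,6,6,6,6]}}

```text
time_s: 9.7
tool_pos: [0.5365, 0.3416, 0.1]
tool_rot: [179.9, 0.1, -177.4]
force: [-0.6, -0.3, -1.7]
grip_width: 0.0637
grasp_force: 20.0
```

Request:
{"op": "drive_tool", "data": {"angular": [[0,0,0],[0,0,0],[0,0,0],[0,0,0]], "delta_pos": [[0,0,0.15],[0,0,0.15],[0,0,0.1],[0,0,0]], "gripper": [6,6,6,6]}}

```text
time_s: 10.1
tool_pos: [0.5363, 0.3418, 0.0977]
tool_rot: [-180.0, 0.1, -177.4]
force: [-3.1, -3.7, 13.8]
grip_width: 0.0637
grasp_force: 20.0
```

Request:
{"op": "drive_tool", "data": {"angular": [[0,0,0],[0,0,0],[0,0,0],[0,0,0],[0,0,0],[0,0,0],[0,0,0],[0,0,0],[0,0,0]], "delta_pos": [[0,0,0],[0,0,0],[0,0,0],[0,0,-1],[0,0,-2],[0,0,-3],[0,0,-4],[0,0,-3],[0,0,0]], "gripper": [7,8.7,8.7,8.7,8.7,8.7,8.7,8.7,8.7]}}

```text
time_s: 11.0
tool_pos: [0.5371, 0.3436, 0.23]
tool_rot: [179.7, 0.4, -177.4]
force: [-0.9, 0.3, 0.4]
grip_width: 0.0871
grasp_force: 0.0
```

Run:
```python
from h import *
print([np.round(telemetry.get_obs()['tool_pos'],4) for _ in range(3)])
p=cam('wrist','w3')
for r in models.cut_out(p,'board1')[:3]: print(round(r['p'],2),np.round(r['centre']),rect(p,r['pixels'],.09),rect(p,r['pixels'],.1))
for r in models.cut_out(p,'base')[:1]: print(round(r['p'],2),np.round(r['centre']),rect(p,r['pixels'],.018))
go(.642,.0395,.237,175)
```

```text
[array([0.5371, 0.3436, 0.23  ]), array([0.5371, 0.3436, 0.23  ]), array([0.5371, 0.3436, 0.23  ])]
0.97 [ 16. 203.] (array([569.8, 123.6], dtype=float32), 61.0, 33.1, -10.1) (array([566. , 131.2], dtype=float32), 58.9, 32.0, -10.1)
0.87 [252. 169.] (array([537.3, 342.1], dtype=float32), 152.0, 65.2, 2.2) (array([534.6, 342. ], dtype=float32), 146.6, 62.9, 2.2)
0.8 [262.  91.] (array([532.1, 343.9], dtype=float32), 217.9, 109.0, 2.6)
at [0.5356 0.3409 0.2241] [-1.7996e+02 -3.0000e-02 -1.7741e+02] t 11.2 turn [-0.001 -0.     0.133] shift cm [-13.23 -29.1   -1.29]
```

View pics/w3.png

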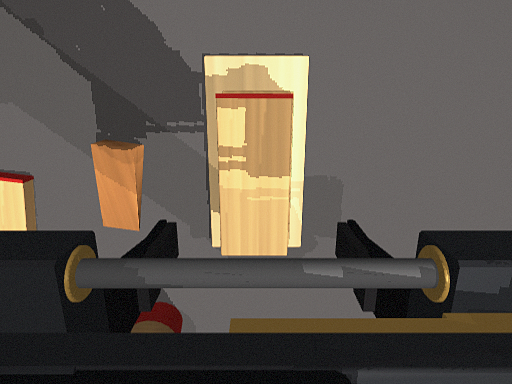

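Board1 lies square on the pile: red end at (254,96), centred in the base outline (205–308 columns). The wedge at (120,185) narrows towards the bottom of the picture.

Request:
{"op": "drive_tool", "data": {"angular": [[0,0,0.133],[0,0,0],[0,0,0],[0,0,0],[0,0,0],[0,0,0],[0,0,0],[0,0,0],[0,0,0],[0,0,0]], "delta_pos": [[0,0,-1.3],[-1.65,-3.64,0],[-1.65,-3.64,0],[-1.65,-3.64,0],[-1.65,-3.64,0],[-1.65,-3.64,0],[-1.65,-3.64,0],[-1.65,-3.64,0],[-1.65,-3.64,0],[0,0,0]], "gripper": [8.7,8.7,8.7,8.7,8.7,8.7,8.7,8.7,8.7,8.7]}}

```text
time_s: 12.15
tool_pos: [0.6432, 0.0302, 0.2346]
tool_rot: [-179.8, -0.2, 174.3]
force: [0.1, -0.4, 0.3]
grip_width: 0.0872
grasp_force: 0.0
```

Run:
```python
from h import *
p=cam('wrist')
for r in models.cut_out(p,'board1')[:3]: print(round(r['p'],2),np.round(r['centre']),rect(p,r['pixels'],.019))
go(.642,.0395,.018,175)
```

```text
0.92 [74. 50.] (array([ 508.1, -149.1], dtype=float32), 103.4, 71.6, -3.7)
0.59 [265. 155.] (array([640.6,  38.2], dtype=float32), 149.6, 64.1, -5.0)
at [0.6413 0.0379 0.2355] [179.99  -0.19 174.8 ] t 12.2 turn [ 0.    -0.003 -0.003] shift cm [-0.06  0.17 21.75]
```

Request:
{"op": "drive_tool", "data": {"angular": [[0,0,0],[0,0,0],[0,0,0],[0,0,0],[0,0,0],[0,0,0],[0,0,0],[0,0,0],[0,0,0],[0,0,0],[0,0,0],[0,0,0],[0,0,0],[0,0,0]], "delta_pos": [[0,0.1,3],[0,0,4],[0,0,4],[0,0,4],[0,0,3],[0,0,2],[0,0,1],[0,0,0.7],[0,0,0],[0,0,0],[0,0,0],[0,0,0],[0,0,0],[0,0,0]], "gripper": [8.7,8.7,8.7,8.7,8.7,8.7,8.7,8.7,8.7,6,6,6,6,6]}}

```text
time_s: 13.65
tool_pos: [0.6422, 0.04, 0.0212]
tool_rot: [-179.9, 0.1, 174.9]
force: [-0.8, -1.9, 2.8]
grip_width: 0.064
grasp_force: 20.0
```

Request:
{"op": "drive_tool", "data": {"angular": [[0,0,0],[0,0,0],[0,0,0],[0,0,0],[0,0,0],[0,0,0],[0,0,0],[0,0,0],[0,0,0],[0,0,0]], "delta_pos": [[0,0,0],[0,0,-1],[0,0,-2],[0,0,-4],[0,0,-4],[0,0,-4],[0,0,-4],[0,0,-3],[0,0,0],[0,0,0]], "gripper": [6,6,6,6,6,6,6,6,6,6]}}

```text
time_s: 14.65
tool_pos: [0.6419, 0.0412, 0.2419]
tool_rot: [180.0, 0.1, 175.0]
force: [-0.3, -0.0, -3.0]
grip_width: 0.0638
grasp_force: 20.0
```

Run:
```python
from h import *
go(.5335,.344,.24,182.8)
```

```text
at [0.6419 0.0412 0.2419] [1.8000e+02 1.1000e-01 1.7501e+02] t 14.7 turn [-0.     0.002 -0.136] shift cm [ 9.35 30.77  0.19]
```

Request:
{"op": "drive_tool", "data": {"angular": [[0,0,-0.136],[0,0,0],[0,0,0],[0,0,0],[0,0,0],[0,0,0],[0,0,0],[0,0,0],[0,0,0],[0,0,0],[0,0,0],[0,0,0],[0,0,0],[0,0,0]], "delta_pos": [[0,0,0],[1.04,3.42,0],[1.04,3.42,0],[1.04,3.42,0],[1.04,3.42,0],[1.04,3.42,0],[1.04,3.42,0],[1.04,3.42,0],[1.04,3.42,0],[1.04,3.42,0],[0,0,3],[0,0,3],[0,0,0],[0,0,0]], "gripper": [6,6,6,6,6,6,6,6,6,6,6,6,6,6]}}

```text
time_s: 16.05
tool_pos: [0.533, 0.3428, 0.1796]
tool_rot: [-179.9, -0.1, -177.2]
force: [-0.1, -0.4, -0.6]
grip_width: 0.0635
grasp_force: 20.0
```

Run:
```python
from h import *
go(.5335,.344,.126,182.8)
```

```text
at [0.533  0.3428 0.1796] [-1.7994e+02 -1.5000e-01 -1.7724e+02] t 16.1 turn [-0.001 -0.003 -0.001] shift cm [-0.06  0.11  5.36]
```

Request:
{"op": "drive_tool", "data": {"angular": [[0,0,0],[0,0,0],[0,0,0],[0,0,0],[0,0,0]], "delta_pos": [[0,0.1,2],[0,0,2],[0,0,1],[0,0,0.4],[0,0,0]], "gripper": [6,6,6,6,6]}}

```text
time_s: 16.55
tool_pos: [0.5337, 0.3446, 0.1271]
tool_rot: [180.0, 0.0, -177.3]
force: [-0.1, 0.0, -1.4]
grip_width: 0.0636
grasp_force: 20.0
```

Request:
{"op": "drive_tool", "data": {"angular": [[0,0,0],[0,0,0],[0,0,0],[0,0,0],[0,0,0]], "delta_pos": [[0,0,0.1],[0,0,0.1],[0,0,0.1],[0,0,0.1],[0,0,0]], "gripper": [6,6,6,6,6]}}

```text
time_s: 17.05
tool_pos: [0.5334, 0.3445, 0.1224]
tool_rot: [-180.0, -0.0, -177.2]
force: [-0.8, -0.1, -1.6]
grip_width: 0.0636
grasp_force: 20.0
```

Request:
{"op": "drive_tool", "data": {"angular": [[0,0,0],[0,0,0],[0,0,0],[0,0,0]], "delta_pos": [[0,0,0.1],[0,0,0.1],[0,0,0.1],[0,0,0]], "gripper": [6,6,6,6]}}

```text
time_s: 17.45
tool_pos: [0.5335, 0.3446, 0.1198]
tool_rot: [-180.0, 0.0, -177.2]
force: [0.1, -0.8, 2.1]
grip_width: 0.0638
grasp_force: 20.0
```

Request:
{"op": "drive_tool", "data": {"angular": [[0,0,0],[0,0,0],[0,0,0]], "delta_pos": [[0,0,0.1],[0,0,0.1],[0,0,0]], "gripper": [6,6,6]}}

```text
time_s: 17.75
tool_pos: [0.5335, 0.3446, 0.1197]
tool_rot: [-179.9, 0.0, -177.2]
force: [-4.4, -3.9, 12.9]
grip_width: 0.0638
grasp_force: 20.0
```

Contact made, so I'll release and go to board3 at (0.487, -0.15).

Request:
{"op": "drive_tool", "data": {"angular": [[0,0,0],[0,0,0],[0,0,0],[0,0,0],[0,0,0],[0,0,0],[0,0,0],[0,0,0],[0,0,0]], "delta_pos": [[0,0,0],[0,0,0],[0,0,0],[0,0,-1],[0,0,-2],[0,0,-3],[0,0,-4],[0,0,-1.5],[0,0,0]], "gripper": [7,8.7,8.7,8.7,8.7,8.7,8.7,8.7,8.7]}}

```text
time_s: 18.65
tool_pos: [0.5343, 0.3458, 0.2355]
tool_rot: [179.9, 0.2, -177.2]
force: [0.4, 0.2, -0.0]
grip_width: 0.0869
grasp_force: 0.0
```

Run:
```python
from h import *
p=cam('wrist')
for r in models.cut_out(p,'board1')[:3]: print(round(r['p'],2),np.round(r['centre']),rect(p,r['pixels'],.115))
for r in models.cut_out(p,'base')[:1]: print(round(r['p'],2),np.round(r['centre']),rect(p,r['pixels'],.018))
go(.485,-.150,.237,176.3)
```

```text
0.89 [255. 171.] (array([530.1, 344.7], dtype=float32), 146.9, 64.4, 2.7)
at [0.5331 0.3439 0.231 ] [-1.7992e+02 -1.0000e-01 -1.7724e+02] t 18.8 turn [-0.002 -0.002  0.113] shift cm [  1.61 -49.59  -0.6 ]
```

Request:
{"op": "drive_tool", "data": {"angular": [[0,0,0.113],[0,0,0],[0,0,0],[0,0,0],[0,0,0],[0,0,0],[0,0,0],[0,0,0],[0,0,0],[0,0,0],[0,0,0],[0,0,0],[0,0,0],[0,0,0]], "delta_pos": [[0,0,-0.6],[0.13,-4.13,0],[0.13,-4.13,0],[0.13,-4.13,0],[0.13,-4.13,0],[0.13,-4.13,0],[0.13,-4.13,0],[0.13,-4.13,0],[0.13,-4.13,0],[0.13,-4.13,0],[0.13,-4.13,0],[0.13,-4.13,0],[0.13,-4.13,0],[0,0,0]], "gripper": [8.7,8.7,8.7,8.7,8.7,8.7,8.7,8.7,8.7,8.7,8.7,8.7,8.7,8.7]}}

```text
time_s: 20.2
tool_pos: [0.4832, -0.1566, 0.2365]
tool_rot: [-180.0, -0.2, 175.6]
force: [-1.1, -0.7, -0.4]
grip_width: 0.0869
grasp_force: 0.0
```

Run:
```python
from h import *
p=cam('wrist')
for r in models.cut_out(p,'board1')[:3]: print(round(r['p'],2),np.round(r['centre']),rect(p,r['pixels'],.019))
go(.485,-.150,.018,176.3)
p=cam('top')
for t in('tube','line','wedge'):
    for r in models.cut_out(p,t)[:1]: print(t,round(r['p'],2),np.round(r['centre']),rect(p,r['pixels'],0 if t=='line' else .045))
```

```text
0.58 [263. 159.] (array([ 483.1, -153.3], dtype=float32), 148.1, 64.3, -3.7)
at [ 0.4846 -0.1499  0.237 ] [ 1.7988e+02 -1.4000e-01  1.7611e+02] t 20.3 turn [ 0.002 -0.002 -0.003] shift cm [-0.04 -0.   21.9 ]
tube 0.84 [357. 198.] (array([ 609. , -301.3], dtype=float32), 165.8, 94.2, 4.8)
line 0.81 [263. 222.] (array([537.5, -32.7], dtype=float32), 390.6, 24.9, 1.4)
wedge 0.63 [191. 205.] (array([578.8, 178.8], dtype=float32), 104.2, 44.9, -6.6)
```

Request:
{"op": "drive_tool", "data": {"angular": [[0,0,0],[0,0,0],[0,0,0],[0,0,0],[0,0,0],[0,0,0],[0,0,0],[0,0,0],[0,0,0],[0,0,0],[0,0,0],[0,0,0],[0,0,0],[0,0,0]], "delta_pos": [[0,-0.2,3],[0,0,4],[0,0,4],[0,0,4],[0,0,3],[0,0,2],[0,0,1],[0,0,0.8],[0,0,0],[0,0,0],[0,0,0],[0,0,0],[0,0,0],[0,0,0]], "gripper": [8.7,8.7,8.7,8.7,8.7,8.7,8.7,8.7,8.7,6,6,6,6,6]}}

```text
time_s: 21.9
tool_pos: [0.4861, -0.1518, 0.0211]
tool_rot: [-179.9, 0.0, 176.3]
force: [0.2, -1.8, 3.1]
grip_width: 0.0638
grasp_force: 20.0
```

Request:
{"op": "drive_tool", "data": {"angular": [[0,0,0],[0,0,0],[0,0,0],[0,0,0],[0,0,0],[0,0,0],[0,0,0],[0,0,0],[0,0,0],[0,0,0]], "delta_pos": [[0,0,0],[0,0,-1],[0,0,-2],[0,0,-4],[0,0,-4],[0,0,-4],[0,0,-4],[0,0,-3],[0,0,0],[0,0,0]], "gripper": [6,6,6,6,6,6,6,6,6,6]}}

```text
time_s: 22.9
tool_pos: [0.4855, -0.1507, 0.2406]
tool_rot: [-180.0, 0.0, 176.3]
force: [0.6, 0.5, -1.2]
grip_width: 0.0636
grasp_force: 20.0
```

Run:
```python
from h import *
go(.5335,.344,.24,182.8)
```

```text
at [ 0.4855 -0.1507  0.2406] [-179.97    0.    176.3 ] t 22.9 turn [-0.001  0.    -0.113] shift cm [-7.21 49.17  0.06]
```

Request:
{"op": "drive_tool", "data": {"angular": [[0,0,-0.113],[0,0,0],[0,0,0],[0,0,0],[0,0,0],[0,0,0],[0,0,0],[0,0,0],[0,0,0],[0,0,0],[0,0,0],[0,0,0],[0,0,0],[0,0,0],[0,0,0],[0,0,0],[0,0,0]], "delta_pos": [[0,0,0],[-0.6,4.1,0],[-0.6,4.1,0],[-0.6,4.1,0],[-0.6,4.1,0],[-0.6,4.1,0],[-0.6,4.1,0],[-0.6,4.1,0],[-0.6,4.1,0],[-0.6,4.1,0],[-0.6,4.1,0],[-0.6,4.1,0],[-0.6,4.1,0],[0,0,2],[0,0,2],[0,0,0],[0,0,0]], "gripper": [6,6,6,6,6,6,6,6,6,6,6,6,6,6,6,6,6]}}

```text
time_s: 24.6
tool_pos: [0.5331, 0.3434, 0.1991]
tool_rot: [-179.9, -0.2, -177.2]
force: [0.3, 0.0, -0.8]
grip_width: 0.0639
grasp_force: 20.0
```

Run:
```python
from h import *
go(.5335,.344,.146,182.8)
```

```text
at [0.5331 0.3434 0.1991] [-1.7994e+02 -1.7000e-01 -1.7721e+02] t 24.6 turn [-0.001 -0.003 -0.   ] shift cm [-0.04  0.06  5.31]
```

Request:
{"op": "drive_tool", "data": {"angular": [[0,0,0],[0,0,0],[0,0,0],[0,0,0],[0,0,0],[0,0,0],[0,0,0],[0,0,0]], "delta_pos": [[0,0.05,2],[0,0,2],[0,0,1],[0,0,0.4],[0,0,0.1],[0,0,0.1],[0,0,0.1],[0,0,0]], "gripper": [6,6,6,6,6,6,6,6]}}

```text
time_s: 25.4
tool_pos: [0.5341, 0.3445, 0.144]
tool_rot: [180.0, 0.0, -177.2]
force: [-0.2, -1.1, -0.9]
grip_width: 0.0638
grasp_force: 20.0
```

Request:
{"op": "drive_tool", "data": {"angular": [[0,0,0],[0,0,0],[0,0,0],[0,0,0]], "delta_pos": [[0,0,0.1],[0,0,0.1],[0,0,0.1],[0,0,0]], "gripper": [6,6,6,6]}}

```text
time_s: 25.8
tool_pos: [0.5338, 0.3443, 0.1403]
tool_rot: [-180.0, -0.0, -177.2]
force: [-0.8, 0.5, -1.2]
grip_width: 0.0634
grasp_force: 20.0
```

Request:
{"op": "drive_tool", "data": {"angular": [[0,0,0],[0,0,0],[0,0,0],[0,0,0]], "delta_pos": [[0,0,0.1],[0,0,0.1],[0,0,0.1],[0,0,0]], "gripper": [6,6,6,6]}}

```text
time_s: 26.2
tool_pos: [0.5339, 0.3445, 0.1389]
tool_rot: [-180.0, 0.0, -177.2]
force: [-2.5, -1.8, 6.9]
grip_width: 0.0638
grasp_force: 20.0
```

Request:
{"op": "drive_tool", "data": {"angular": [[0,0,0],[0,0,0],[0,0,0],[0,0,0],[0,0,0],[0,0,0],[0,0,0],[0,0,0],[0,0,0],[0,0,0]], "delta_pos": [[0,0,0.05],[0,0,0],[0,0,0],[0,0,0],[0,0,-1],[0,0,-2],[0,0,-4],[0,0,-4],[0,0,-2],[0,0,0]], "gripper": [6,7,8.7,8.7,8.7,8.7,8.7,8.7,8.7,8.7]}}

```text
time_s: 27.2
tool_pos: [0.5347, 0.3461, 0.2714]
tool_rot: [179.8, 0.3, -177.2]
force: [0.6, -0.2, 0.1]
grip_width: 0.0868
grasp_force: 0.0
```

Run:
```python
from h import *
p=cam('wrist','w4')
for r in models.cut_out(p,'board1')[:3]: print(round(r['p'],2),np.round(r['centre']),rect(p,r['pixels'],.135))
for r in models.cut_out(p,'base')[:1]: print(round(r['p'],2),np.round(r['centre']),rect(p,r['pixels'],.018))
go(.548,-.4,.25,91)
p=cam('top')
for t in('tube','line','wedge'):
    for r in models.cut_out(p,t)[:1]: print(t,round(r['p'],2),np.round(r['centre']),rect(p,r['pixels'],0 if t=='line' else .045))
cv2.imwrite('pics/wl.png',np.hstack([cam('wrist')['pixels'][:,:,::-1][:300,:400],cv2.resize(p['pixels'][160:260,120:253,::-1],(400,300))]))
```

```text
0.63 [258. 168.] (array([531.4, 344.7], dtype=float32), 148.2, 63.8, 2.7)
0.95 [254.  87.] (array([531.4, 344.2], dtype=float32), 215.1, 109.4, 2.2)
at [0.5336 0.344  0.2663] [-1.7995e+02 -5.0000e-02 -1.7724e+02] t 27.4 turn [-1.000e-03  0.000e+00  1.602e+00] shift cm [-74.42   0.14   1.63]
tube 0.72 [358. 220.] (array([ 545.7, -306.8], dtype=float32), 295.8, 99.4, 4.9)
line 0.65 [265. 225.] (array([539.1, -32.9], dtype=float32), 393.8, 25.4, 1.5)
wedge 0.76 [193. 205.] (array([577.4, 180.3], dtype=float32), 106.4, 47.7, -6.9)
```

View pics/wl.png

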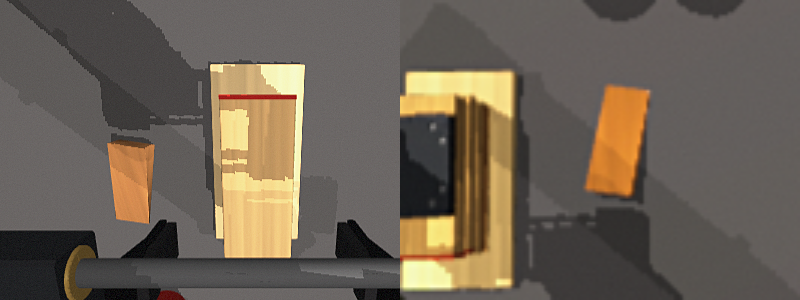

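The pile is neat, with the top board's red end at (257,97). The wedge's upright thick face shows at (130,140), so its thick end faces the robot and its thin edge points towards +x.

Request:
{"op": "drive_tool", "data": {"angular": [[0,0,0.1457],[0,0,0.1457],[0,0,0.1457],[0,0,0.1457],[0,0,0.1457],[0,0,0.1457],[0,0,0.1457],[0,0,0.1457],[0,0,0.1457],[0,0,0.1457],[0,0,0.1457]], "delta_pos": [[0,0,0],[0,0,0],[0,0,0],[0,0,0],[0,0,0],[0,0,0],[0,0,0],[0,0,0],[0,0,0],[0,0,0],[0,0,0]], "gripper": [8.7,8.7,8.7,8.7,8.7,8.7,8.7,8.7,8.7,8.7,8.7]}}

```text
time_s: 28.7
tool_pos: [0.5336, 0.3443, 0.2664]
tool_rot: [-179.9, 0.0, 90.6]
force: [0.3, -0.8, -0.5]
grip_width: 0.0871
grasp_force: 0.0
```

Request:
{"op": "drive_tool", "data": {"angular": [[0,0,0],[0,0,0],[0,0,0],[0,0,0],[0,0,0],[0,0,0],[0,0,0],[0,0,0],[0,0,0],[0,0,0],[0,0,0],[0,0,0],[0,0,0],[0,0,0],[0,0,0],[0,0,0],[0,0,0],[0,0,0],[0,0,0],[0,0,0]], "delta_pos": [[-2,0,0],[-4.2,0,0],[-4.2,0,0],[-4.2,0,0],[-4.2,0,0],[-4.2,0,0],[-4.2,0,0],[-4.2,0,0],[-4.2,0,0],[-4.2,0,0],[-4.2,0,0],[-4.2,0,0],[-4.2,0,0],[-4.2,0,0],[-4.2,0,0],[-4.2,0,0],[-4.2,0,0],[-4.2,0,0],[-2,0,0],[0,0,0]], "gripper": [8.7,8.7,8.7,8.7,8.7,8.7,8.7,8.7,8.7,8.7,8.7,8.7,8.7,8.7,8.7,8.7,8.7,8.7,8.7,8.7]}}

```text
time_s: 30.7
tool_pos: [0.5441, -0.414, 0.2651]
tool_rot: [-179.9, 0.0, 90.6]
force: [-0.7, 0.4, 0.2]
grip_width: 0.0869
grasp_force: 0.0
```

Run:
```python
from h import *
p=cam('wrist','w5')
for r in models.cut_out(p,'tube')[:1]: print(round(r['p'],2),np.round(r['centre']),rect(p,r['pixels'],.045))
p=cam('top')
for r in models.cut_out(p,'tube')[:1]: print(round(r['p'],2),np.round(r['centre']),rect(p,r['pixels'],.045))
go(.548,-.41,.05,91)
```

```text
0.72 [262.  61.] (array([ 543.7, -306.3], dtype=float32), 318.3, 92.6, 4.6)
0.69 [356. 221.] (array([ 545.9, -307.3], dtype=float32), 292.9, 92.9, 4.6)
at [ 0.5469 -0.4074  0.267 ] [ 1.7999e+02 -7.0000e-02  9.1080e+01] t 30.9 turn [ 0.    -0.001  0.001] shift cm [-0.26  0.1  21.7 ]
```

View pics/w5.png

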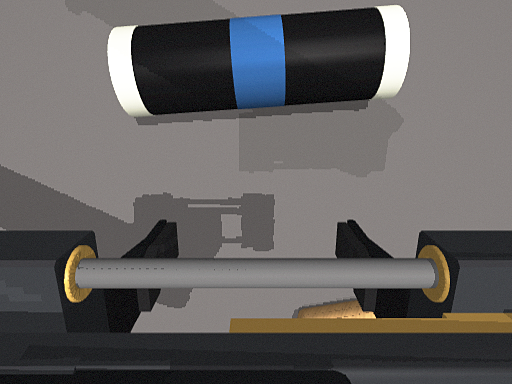

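The tube lies ahead of the open fingers, its blue band at (257,62), skewed by about 5°. I'll descend behind it.

Request:
{"op": "drive_tool", "data": {"angular": [[0,0,0],[0,0,0],[0,0,0],[0,0,0],[0,0,0],[0,0,0],[0,0,0],[0,0,0],[0,0,0],[0,0,0],[0,0,0]], "delta_pos": [[-0.3,0,3],[0,0,4.5],[0,0,4.5],[0,0,4.5],[0,0,3],[0,0,1.7],[0,0,0.5],[0,0,0],[1,0,0],[1,0,0],[0,0,0]], "gripper": [8.7,8.7,8.7,8.7,8.7,8.7,8.7,8.7,8.7,8.7,8.7]}}

```text
time_s: 32.0
tool_pos: [0.5475, -0.3899, 0.0517]
tool_rot: [179.9, 0.0, 91.1]
force: [1.1, 0.6, 0.9]
grip_width: 0.087
grasp_force: 0.0
```

Request:
{"op": "drive_tool", "data": {"angular": [[0,0,0],[0,0,0],[0,0,0],[0,0,0],[0,0,0],[0,0,0],[0,0,0],[0,0,0],[0,0,0],[0,0,0],[0,0,0],[0,0,0],[0,0,0],[0,0,0],[0,0,0],[0,0,0],[0,0,0],[0,0,0],[0,0,0],[0,0,0]], "delta_pos": [[0.3,0,0],[0.3,0,0],[0.3,0,0],[0.3,0,0],[0.3,0,0],[0.3,0,0],[0.3,0,0],[0.3,0,0],[0.3,0,0],[0.3,0,0],[0.3,0,0],[0.3,0,0],[0.3,0,0],[0.3,0,0],[0.3,0,0],[0.3,0,0],[0.3,0,0],[0.3,0,0],[0.3,0,0],[0.3,0,0]], "gripper": [8.7,8.7,8.7,8.7,8.7,8.7,8.7,8.7,8.7,8.7,8.7,8.7,8.7,8.7,8.7,8.7,8.7,8.7,8.7,8.7]}}

```text
time_s: 34.0
tool_pos: [0.5449, -0.3323, 0.0501]
tool_rot: [180.0, 0.0, 90.9]
force: [0.7, -0.0, 0.5]
grip_width: 0.087
grasp_force: 0.1
```

Run:
```python
from h import *
for n in('wrist','top'):
    p=cam(n)
    for r in models.cut_out(p,'tube')[:1]: print(round(r['p'],2),np.round(r['centre']),rect(p,r['pixels'],.045))
go(.545,-.09,.05,91)
```

```text
0.75 [263. 124.] (array([ 539.4, -274. ], dtype=float32), 256.2, 95.1, 4.7)
0.86 [343. 222.] (array([ 542.7, -268.5], dtype=float32), 293.7, 96.6, 4.6)
at [ 0.5449 -0.3323  0.05  ] [-179.99   -0.     90.95] t 34.2 turn [-0.    -0.    -0.001] shift cm [24.23  0.43 -0.  ]
```

Request:
{"op": "drive_tool", "data": {"angular": [[0,0,0],[0,0,0],[0,0,0],[0,0,0],[0,0,0],[0,0,0],[0,0,0],[0,0,0],[0,0,0],[0,0,0],[0,0,0],[0,0,0],[0,0,0],[0,0,0],[0,0,0],[0,0,0],[0,0,0],[0,0,0],[0,0,0],[0,0,0]], "delta_pos": [[0.3,0,0],[0.3,0,0],[0.3,0,0],[0.3,0,0],[0.3,0,0],[0.3,0,0],[0.3,0,0],[0.3,0,0],[0.3,0,0],[0.3,0,0],[0.3,0,0],[0.3,0,0],[0.3,0,0],[0.3,0,0],[0.3,0,0],[0.3,0,0],[0.3,0,0],[0.3,0,0],[0.3,0,0],[0.3,0,0]], "gripper": [8.7,8.7,8.7,8.7,8.7,8.7,8.7,8.7,8.7,8.7,8.7,8.7,8.7,8.7,8.7,8.7,8.7,8.7,8.7,8.7]}}

```text
time_s: 36.2
tool_pos: [0.5439, -0.2723, 0.0501]
tool_rot: [180.0, 0.0, 90.9]
force: [0.2, -0.6, 0.4]
grip_width: 0.0875
grasp_force: 0.1
```

Run:
```python
from h import *
for n in('wrist','top'):
    p=cam(n)
    for r in models.cut_out(p,'tube')[:1]: print(round(r['p'],2),np.round(r['centre']),rect(p,r['pixels'],.045))
go(.545,-.09,.05,91)
```

```text
0.69 [262. 123.] (array([ 538.5, -214.1], dtype=float32), 256.4, 95.1, 4.8)
0.61 [324. 223.] (array([ 536. , -209.5], dtype=float32), 293.5, 93.4, 5.1)
at [ 0.5439 -0.2724  0.05  ] [-180.      0.     90.94] t 36.4 turn [-0.     0.    -0.001] shift cm [18.24  0.43  0.  ]
```

Request:
{"op": "drive_tool", "data": {"angular": [[0,0,0],[0,0,0],[0,0,0],[0,0,0],[0,0,0],[0,0,0],[0,0,0],[0,0,0],[0,0,0],[0,0,0],[0,0,0],[0,0,0],[0,0,0],[0,0,0],[0,0,0],[0,0,0],[0,0,0],[0,0,0],[0,0,0],[0,0,0]], "delta_pos": [[0.3,-0.1,0],[0.3,-0.1,0],[0.3,-0.1,0],[0.3,-0.1,0],[0.3,-0.1,0],[0.3,-0.1,0],[0.3,-0.1,0],[0.3,-0.1,0],[0.3,-0.1,0],[0.3,-0.1,0],[0.3,0,0],[0.3,0,0],[0.3,0,0],[0.3,0,0],[0.3,0,0],[0.3,0,0],[0.3,0,0],[0.3,0,0],[0.3,0,0],[0.3,0,0]], "gripper": [8.7,8.7,8.7,8.7,8.7,8.7,8.7,8.7,8.7,8.7,8.7,8.7,8.7,8.7,8.7,8.7,8.7,8.7,8.7,8.7]}}

```text
time_s: 38.4
tool_pos: [0.533, -0.2125, 0.0501]
tool_rot: [180.0, 0.0, 90.9]
force: [0.7, -0.2, 0.2]
grip_width: 0.087
grasp_force: 0.1
```

Request:
{"op": "drive_tool", "data": {"angular": [[0,0,0],[0,0,0],[0,0,0],[0,0,0],[0,0,0],[0,0,0],[0,0,0],[0,0,0],[0,0,0],[0,0,0],[0,0,0],[0,0,0],[0,0,0],[0,0,0],[0,0,0],[0,0,0],[0,0,0],[0,0,0],[0,0,0],[0,0,0]], "delta_pos": [[0.3,0,0],[0.3,0,0],[0.3,0,0],[0.3,0,0],[0.3,0,0],[0.3,0,0],[0.3,0,0],[0.3,0,0],[0.3,0,0],[0.3,0,0],[0.3,0,0],[0.3,0,0],[0.3,0,0],[0.3,0,0],[0.3,0,0],[0.3,0,0],[0.3,0,0],[0.3,0,0],[0.3,0,0],[0.3,0,0]], "gripper": [8.7,8.7,8.7,8.7,8.7,8.7,8.7,8.7,8.7,8.7,8.7,8.7,8.7,8.7,8.7,8.7,8.7,8.7,8.7,8.7]}}

```text
time_s: 40.4
tool_pos: [0.532, -0.1525, 0.05]
tool_rot: [-180.0, 0.0, 90.9]
force: [-0.3, 0.8, 0.2]
grip_width: 0.0869
grasp_force: 0.1
```

Run:
```python
from h import *
for n in('wrist','top'):
    p=cam(n)
    for r in models.cut_out(p,'tube')[:1]: print(round(r['p'],2),np.round(r['centre']),rect(p,r['pixels'],.045))
    for r in models.cut_out(p,'line')[:1]: print(round(r['p'],2),np.round(r['centre']),rect(p,r['pixels'],0))
go(.53,-.1,.05,91)
```

```text
0.57 [262. 124.] (array([526.6, -94.1], dtype=float32), 256.3, 94.0, 4.6)
0.83 [163.  12.] (array([527.4, -37.7], dtype=float32), 281.1, 20.4, 0.9)
0.77 [282. 225.] (array([528.3, -87.8], dtype=float32), 293.1, 94.9, 5.3)
0.64 [263. 229.] (array([539.1, -34.2], dtype=float32), 393.7, 28.0, 1.5)
at [ 0.5319 -0.1528  0.05  ] [-179.99    0.     90.93] t 40.7 turn [-0.     0.    -0.001] shift cm [ 5.29 -0.1  -0.  ]
```

Request:
{"op": "drive_tool", "data": {"angular": [[0,0,0],[0,0,0],[0,0,0],[0,0,0],[0,0,0],[0,0,0],[0,0,0],[0,0,0],[0,0,0],[0,0,0],[0,0,0],[0,0,0],[0,0,0],[0,0,0],[0,0,0],[0,0,0],[0,0,0],[0,0,0],[0,0,0],[0,0,0]], "delta_pos": [[0.3,0,0],[0.3,0,0],[0.3,0,0],[0.3,0,0],[0.3,0,0],[0.3,0,0],[0.3,0,0],[0.3,0,0],[0.3,0,0],[0.3,0,0],[0.3,0,0],[0.3,0,0],[0.2,0,0],[0.2,0,0],[0.2,0,0],[0.2,0,0],[0.2,0,0],[0.1,0,0],[0.1,0,0],[0.1,0,0]], "gripper": [8.7,8.7,8.7,8.7,8.7,8.7,8.7,8.7,8.7,8.7,8.7,8.7,8.7,8.7,8.7,8.7,8.7,8.7,8.7,8.7]}}

```text
time_s: 42.7
tool_pos: [0.5312, -0.1036, 0.05]
tool_rot: [-180.0, 0.0, 90.9]
force: [-0.3, -0.0, 0.4]
grip_width: 0.0871
grasp_force: 0.0
```

Run:
```python
from h import *
for n in('wrist','top'):
    p=cam(n)
    for r in models.cut_out(p,'tube')[:1]: print(round(r['p'],2),np.round(r['centre']),rect(p,r['pixels'],.045))
cv2.imwrite('pics/t6.png',cv2.resize(p['pixels'][120:300,160:400,::-1],(800,600)))
go(.53,-.1,.05,91)
```

```text
0.64 [260. 123.] (array([525.7, -44.2], dtype=float32), 256.1, 94.6, 4.4)
0.67 [266. 226.] (array([524.1, -42.5], dtype=float32), 291.8, 90.3, 4.5)
at [ 0.5312 -0.1037  0.05  ] [-1.800e+02  1.000e-02  9.094e+01] t 42.9 turn [-0.     0.    -0.001] shift cm [ 0.38 -0.11  0.  ]
```

View pics/t6.png

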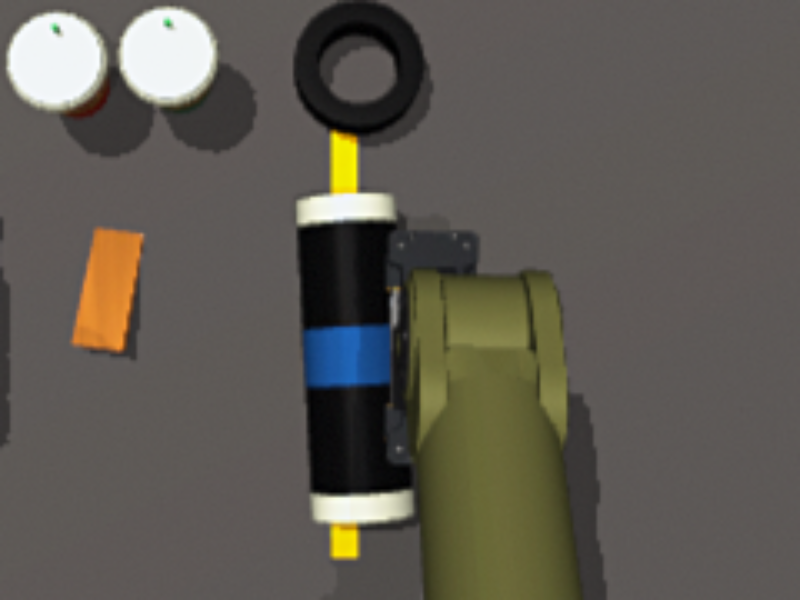

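The tube covers the line: at its ends the tape emerges at columns 344 (top) and 344 (bottom), against tube ends centred at 346 and 363. The axis needs about 8 mm more to the left.

Request:
{"op": "drive_tool", "data": {"angular": [[0,0,0],[0,0,0],[0,0,0],[0,0,0],[0,0,0],[0,0,0],[0,0,0],[0,0,0],[0,0,0],[0,0,0]], "delta_pos": [[0.1,0,0],[0.1,0,0],[0.1,0,0],[0.1,0,0],[0.1,0,0],[0.1,0,0],[0.1,0,0],[0,0,0],[0,0,0],[0,0,0]], "gripper": [8.7,8.7,8.7,8.7,8.7,8.7,8.7,8.7,8.7,8.7]}}

```text
time_s: 43.9
tool_pos: [0.531, -0.0967, 0.05]
tool_rot: [-180.0, 0.0, 90.9]
force: [0.2, -0.9, -0.9]
grip_width: 0.0872
grasp_force: 0.0
```

Request:
{"op": "drive_tool", "data": {"angular": [[0,0,0],[0,0,0],[0,0,0],[0,0,0],[0,0,0],[0,0,0],[0,0,0],[0,0,0],[0,0,0],[0,0,0],[0,0,0]], "delta_pos": [[-0.1,0,0],[-0.3,0,0],[-1,0,0],[-2,0,0],[-2,0,0],[-2,0,-1],[0,0,-4],[0,0,-4],[0,0,-4],[0,0,-4],[0,0,-3]], "gripper": [8.7,8.7,8.7,8.7,8.7,8.7,8.7,8.7,8.7,8.7,8.7]}}

```text
time_s: 45.0
tool_pos: [0.5327, -0.1719, 0.253]
tool_rot: [179.9, 0.1, 90.9]
force: [0.8, 0.2, -0.2]
grip_width: 0.0872
grasp_force: 0.0
```

Run:
```python
from h import *
for n in('wrist','top'):
    p=cam(n)
    for r in models.cut_out(p,'tube')[:1]: print(round(r['p'],2),np.round(r['centre']),rect(p,r['pixels'],.045))
    for r in models.cut_out(p,'line')[:2]: print(round(r['p'],2),np.round(r['centre']),rect(p,r['pixels'],0))
    for r in models.cut_out(p,'wedge')[:1]: print(round(r['p'],2),np.round(r['centre']),rect(p,r['pixels'],0),rect(p,r['pixels'],.02))
go(.578,.18,.25,83)
```

```text
0.57 [237.  37.] (array([520.8, -48.8], dtype=float32), 318.4, 81.1, 0.9)
0.7 [417.  36.] (array([715.2, -32.2], dtype=float32), 36.7, 24.0, 0.9)
0.56 [267. 227.] (array([524.7, -36.7], dtype=float32), 294.4, 92.7, 5.0)
0.59 [264. 174.] (array([705.5, -30. ], dtype=float32), 54.5, 22.2, 1.5)
0.65 [194. 204.] (array([580.1, 185.6], dtype=float32), 110.0, 48.1, -7.8) (array([579. , 182.6], dtype=float32), 108.1, 47.3, -7.8)
at [ 0.5314 -0.1708  0.2483] [-1.7984e+02 -6.0000e-02  9.0920e+01] t 45.4 turn [-0.003 -0.001  0.138] shift cm [35.39  0.35 -0.17]
```

Request:
{"op": "drive_tool", "data": {"angular": [[0,0,0],[0,0,0],[0,0,0],[0,0,0],[0,0,0],[0,0,0],[0,0,0],[0,0,0],[0,0,0],[0,0,0]], "delta_pos": [[2.5,0,0],[4,0.2,0],[4,0.2,0],[4,0.2,0],[4,0.2,0],[4,0.2,0],[4,0.2,0],[4,0.2,0],[3.4,0.3,0],[0,0,0]], "gripper": [8.7,8.7,8.7,8.7,8.7,8.7,8.7,8.7,8.7,8.7]}}

```text
time_s: 46.4
tool_pos: [0.5419, 0.1751, 0.2492]
tool_rot: [-179.9, -0.2, 91.5]
force: [0.1, 1.2, 0.6]
grip_width: 0.0871
grasp_force: 0.0
```

Request:
{"op": "drive_tool", "data": {"angular": [[0,0,0.144],[0,0,0.144],[0,0,0.144],[0,0,0.144],[0,0,0.144],[0,0,0.144],[0,0,0.144],[0,0,0.144],[0,0,0.144],[0,0,0.144],[0,0,0.144],[0,0,0.144],[0,0,0]], "delta_pos": [[0,0,0],[0,0,0],[0,0,0],[0,0,0],[0,0,0],[0,0,0],[0,0,0],[0,0,0],[0,0,0],[0,0,0],[0,0,0],[0,0,0],[0,0,0]], "gripper": [8.7,8.7,8.7,8.7,8.7,8.7,8.7,8.7,8.7,8.7,8.7,8.7,8.7]}}

```text
time_s: 47.7
tool_pos: [0.5435, 0.1673, 0.249]
tool_rot: [179.9, 0.1, -8.2]
force: [0.3, 0.2, 0.5]
grip_width: 0.0869
grasp_force: 0.0
```

Run:
```python
from h import *
p=cam('wrist','w7')
for r in models.cut_out(p,'wedge')[:2]: print(round(r['p'],2),np.round(r['centre']),rect(p,r['pixels'],0),rect(p,r['pixels'],.02))
p=cam('top')
for t in('wedge','tube'):
    for r in models.cut_out(p,t)[:1]: print(round(r['p'],2),np.round(r['centre']),rect(p,r['pixels'],.045 if t=='tube' else .018))
go(.5445,.1877,.02,-7.8)
```

```text
0.79 [240. 135.] (array([574.2, 185.3], dtype=float32), 119.1, 48.9, -6.6) (array([576.5, 183.9], dtype=float32), 113.0, 46.5, -6.6)
0.54 [195. 201.] (array([613. , 178.9], dtype=float32), 45.4, 40.6, 84.4)
0.92 [266. 226.] (array([523.6, -35.8], dtype=float32), 292.5, 91.1, 4.7)
at [0.5437 0.1683 0.2497] [ 1.7999e+02  3.0000e-02 -7.9700e+00] t 48.0 turn [ 0.     0.    -0.003] shift cm [-0.18 -1.93 22.97]
```

View pics/w7.png

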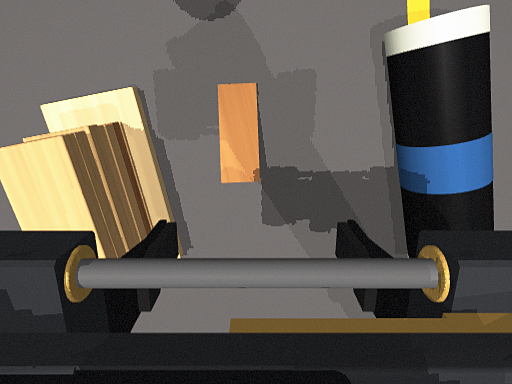

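The wedge lies at (238,132) with its sides parallel to the fingers. The stack is on the left and the tube on the tape at the right. I'll grasp the wedge near its thick end.

Request:
{"op": "drive_tool", "data": {"angular": [[0,0,0],[0,0,0],[0,0,0],[0,0,0],[0,0,0],[0,0,0],[0,0,0],[0,0,0],[0,0,0],[0,0,0],[0,0,0],[0,0,0],[0,0,0],[0,0,0],[0,0,0]], "delta_pos": [[-0.1,-1.85,2],[0,0,4],[0,0,4],[0,0,4],[0,0,4],[0,0,3],[0,0,1.2],[0,0,0.7],[0,0,0],[0,0,0],[0,0,0],[0,0,0],[0,0,0],[0,0,0],[0,0,0]], "gripper": [8.7,8.7,8.7,8.7,8.7,8.7,8.7,8.7,8.7,4,4,4,4,4,4]}}

```text
time_s: 49.45
tool_pos: [0.5454, 0.1869, 0.0212]
tool_rot: [180.0, -0.0, -8.1]
force: [0.7, 0.4, 0.4]
grip_width: 0.0469
grasp_force: 0.0
```

Request:
{"op": "drive_tool", "data": {"angular": [[0,0,0],[0,0,0],[0,0,0],[0,0,0],[0,0,0],[0,0,0],[0,0,0],[0,0,0],[0,0,0],[0,0,0],[0,0,0]], "delta_pos": [[0,0,0],[0,0,0],[0,0,0],[0,0,-1],[0,0,-2],[0,0,-4],[0,0,-4],[0,0,-4],[0,0,-3],[0,0,0],[0,0,0]], "gripper": [4,4,4,4,4,4,4,4,4,4,4]}}

```text
time_s: 50.55
tool_pos: [0.5455, 0.1871, 0.2018]
tool_rot: [-180.0, -0.1, -8.1]
force: [-0.5, -0.6, -1.1]
grip_width: 0.0451
grasp_force: 19.9
```

Run:
```python
from h import *
p=cam('wrist','w8')
for r in models.cut_out(p,'wedge')[:1]: print(round(r['p'],2),np.round(r['centre']),rect(p,r['pixels'],.19))
go(.528,-.18,.2,93)
```

```text
0.77 [254. 171.] (array([584.2, 183.2], dtype=float32), 97.4, 49.2, -6.6)
at [0.5445 0.1866 0.1998] [ 1.7993e+02  1.2000e-01 -8.0700e+00] t 50.6 turn [-1.000e-03  3.000e-03 -1.764e+00] shift cm [-3.652e+01 -3.560e+00 -2.000e-02]
```

View pics/w8.png

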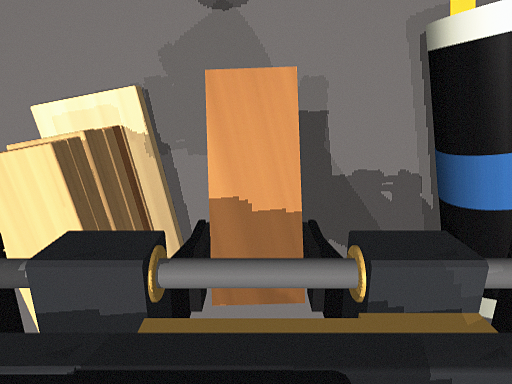

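The wedge is held straight, its thin edge at (205–297, 68).

Request:
{"op": "drive_tool", "data": {"angular": [[0,0,-0.147],[0,0,-0.147],[0,0,-0.147],[0,0,-0.147],[0,0,-0.147],[0,0,-0.147],[0,0,-0.147],[0,0,-0.147],[0,0,-0.147],[0,0,-0.147],[0,0,-0.147],[0,0,-0.147],[0,0,0]], "delta_pos": [[0,0,0],[0,0,0],[0,0,0],[0,0,0],[0,0,0],[0,0,0],[0,0,0],[0,0,0],[0,0,0],[0,0,0],[0,0,0],[0,0,0],[0,0,0]], "gripper": [4,4,4,4,4,4,4,4,4,4,4,4,4]}}

```text
time_s: 51.95
tool_pos: [0.5444, 0.1866, 0.1993]
tool_rot: [-179.8, 0.0, 93.0]
force: [1.4, -0.3, -1.4]
grip_width: 0.045
grasp_force: 19.9
```

Request:
{"op": "drive_tool", "data": {"angular": [[0,0,0],[0,0,0],[0,0,0],[0,0,0],[0,0,0],[0,0,0],[0,0,0],[0,0,0],[0,0,0],[0,0,0],[0,0,0],[0,0,0]], "delta_pos": [[-2.5,-0.36,0],[-4,-0.36,0],[-4,-0.36,0],[-4,-0.36,0],[-4,-0.36,0],[-4,-0.36,0],[-4,-0.36,0],[-4,-0.36,0],[-4,-0.36,0],[-4,-0.36,0],[0,0,0],[0,0,0]], "gripper": [4,4,4,4,4,4,4,4,4,4,4,4]}}

```text
time_s: 53.15
tool_pos: [0.5287, -0.2002, 0.1999]
tool_rot: [-179.9, -0.1, 92.7]
force: [0.5, -0.2, -1.2]
grip_width: 0.0454
grasp_force: 19.9
```

Run:
```python
from h import *
p=cam('wrist','w9')
o=telemetry.get_obs();P=np.array(o['tool_pos']);r=R.from_euler('xyz',o['tool_rot'],degrees=True)
zb=P[2]-.0212
t=w(p,[(205,68),(297,68),(251,68)],zb);print('tip L R mid in tool',r.inv().apply(t-P).round(4),t[2].round(4))
for t in('tube','wedge'):
  for q in models.cut_out(p,t)[:1]: print(t,q['p'],rect(p,q['pixels'],.045 if t=='tube' else zb+.018))
p=cam('top')
for q in models.cut_out(p,'tube')[:1]: print(q['p'],rect(p,q['pixels'],.045))
go(.526,-.2,.0225,93)
```

```text
tip L R mid in tool [[ 0.0869 -0.0254  0.0214]
 [ 0.0867  0.0193  0.0213]
 [ 0.0868 -0.003   0.0213]] [ 0.5218 -0.112   0.179 ]
tube 0.82 (array([522.5, -67.9], dtype=float32), 319.5, 37.8, 2.6)
wedge 0.91 (array([ 525.8, -158.6], dtype=float32), 91.9, 46.5, -86.3)
0.56 (array([522.9, -35.9], dtype=float32), 290.4, 90.4, 4.7)
at [ 0.5298 -0.1977  0.201 ] [-1.800e+02 -1.000e-02  9.311e+01] t 53.4 turn [-0.    -0.     0.002] shift cm [-0.21 -0.39 17.85]
```

View pics/w9.png

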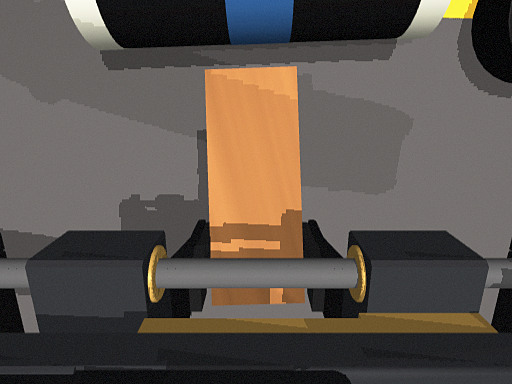

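Request:
{"op": "drive_tool", "data": {"angular": [[0,0,0],[0,0,0],[0,0,0],[0,0,0],[0,0,0],[0,0,0],[0,0,0],[0,0,0],[0,0,0]], "delta_pos": [[0,0.1,3],[0,0,4],[0,0,4],[0,0,3.5],[0,0,2],[0,0,0.8],[0,0,0.4],[0,0,0.1],[0,0,0]], "gripper": [4,4,4,4,4,4,4,4,4]}}

```text
time_s: 54.3
tool_pos: [0.5315, -0.1996, 0.0243]
tool_rot: [179.9, 0.1, 93.0]
force: [-0.4, 0.3, -1.3]
grip_width: 0.0453
grasp_force: 19.9
```

Run:
```python
from h import *
go(.531,-.135,.0212,93)
```

```text
at [ 0.5315 -0.1996  0.0243] [1.7989e+02 7.0000e-02 9.3000e+01] t 54.3 turn [0.002 0.001 0.   ] shift cm [6.45 0.28 0.31]
```

Lower 2 mm, slide in to about 10 mm short, then creep.

Request:
{"op": "drive_tool", "data": {"angular": [[0,0,0],[0,0,0],[0,0,0],[0,0,0],[0,0,0],[0,0,0],[0,0,0],[0,0,0],[0,0,0],[0,0,0],[0,0,0],[0,0,0],[0,0,0],[0,0,0]], "delta_pos": [[0,0,0.1],[0,0,0.1],[0.5,0.03,0],[0.5,0.03,0],[0.5,0.03,0],[0.5,0.03,0],[0.5,0.03,0],[0.5,0.03,0],[0.5,0.03,0],[0.5,0.03,0],[0.5,0.03,0],[0.5,0.03,0],[0.2,0,0],[0,0,0]], "gripper": [4,4,4,4,4,4,4,4,4,4,4,4,4,4]}}

```text
time_s: 55.7
tool_pos: [0.5309, -0.1466, 0.0211]
tool_rot: [180.0, -0.0, 93.0]
force: [1.0, 0.5, 0.3]
grip_width: 0.0452
grasp_force: 19.9
```

Run:
```python
from h import *
print(telemetry.get_obs()['force'])
go(.531,-.135,.0212,93)
p=cam('top')
for q in models.cut_out(p,'tube')[:1]: print(q['p'],rect(p,q['pixels'],.045))
```

```text
[0.97395435 0.45924742 0.28699963]
at [ 0.5309 -0.1466  0.0211] [ 1.7999e+02 -1.0000e-02  9.3040e+01] t 55.7 turn [ 0.    -0.     0.001] shift cm [ 1.16  0.07 -0.01]
0.65 (array([523.4, -34.4], dtype=float32), 292.3, 93.5, 4.7)
```

Request:
{"op": "drive_tool", "data": {"angular": [[0,0,0],[0,0,0],[0,0,0],[0,0,0],[0,0,0],[0,0,0],[0,0,0],[0,0,0],[0,0,0],[0,0,0],[0,0,0],[0,0,0],[0,0,0]], "delta_pos": [[0.1,0,0],[0.1,0,0],[0.1,0,0],[0.1,0,0],[0.1,0,0],[0.1,0,0],[0.1,0,0],[0.1,0,0],[0.1,0,0],[0.1,0,0],[0.1,0,0],[0,0,0],[0,0,0]], "gripper": [4,4,4,4,4,4,4,4,4,4,4,4,4]}}

```text
time_s: 57.1
tool_pos: [0.5303, -0.1362, 0.0211]
tool_rot: [180.0, 0.0, 93.0]
force: [0.2, -0.6, 1.3]
grip_width: 0.0454
grasp_force: 19.9
```

Run:
```python
from h import *
print(telemetry.get_obs()['force'])
go(.531,-.135,.0212,93)
for i in range(2):
  p=cam('top')
  for q in models.cut_out(p,'tube')[:1]: print(q['p'],rect(p,q['pixels'],.045))
p=cam('wrist','w10')
```

```text
[ 0.20135754 -0.60841814  1.34095274]
at [ 0.5303 -0.1362  0.0211] [180.   0.  93.] t 57.1 turn [0. 0. 0.] shift cm [ 0.11  0.08 -0.01]
0.62 (array([523.5, -34.9], dtype=float32), 291.7, 90.2, 4.7)
0.8 (array([523.7, -34.5], dtype=float32), 297.9, 94.2, 4.9)
```

View pics/w10.png

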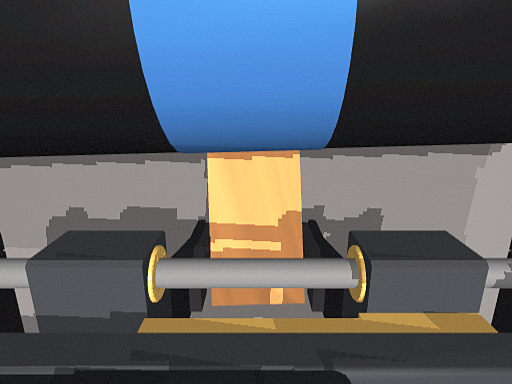

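The wedge is under the tube, centred on the blue band (columns 207–300 within 130–357). I'll creep 2 mm more for snugness, then release and retreat.

Request:
{"op": "drive_tool", "data": {"angular": [[0,0,0],[0,0,0],[0,0,0],[0,0,0],[0,0,0],[0,0,0],[0,0,0],[0,0,0],[0,0,0]], "delta_pos": [[0.1,0,0],[0.1,0,0],[0,0,0],[0,0,0],[0,0,0],[0,0,0],[0,0,0],[0,0,0],[0,0,0]], "gripper": [4,4,4,4,5,6,6.5,6.5,6.5]}}

```text
time_s: 58.25
tool_pos: [0.53, -0.1341, 0.0209]
tool_rot: [-180.0, -0.0, 93.0]
force: [-2.2, 0.4, -0.4]
grip_width: 0.0642
grasp_force: 0.0
```

Request:
{"op": "drive_tool", "data": {"angular": [[0,0,0],[0,0,0],[0,0,0],[0,0,0],[0,0,0],[0,0,0],[0,0,0],[0,0,0],[0,0,0],[0,0,0],[0,0,0],[0,0,0]], "delta_pos": [[0,0,-0.5],[0,0,-1],[0,0,-2],[0,0,-4],[0,0,-4],[0,0,-4],[0,0,-4],[-4,0,0],[-4,0,0],[0,0,0],[0,0,0],[0,0,0]], "gripper": [6.5,6.5,6.5,6.5,6.5,6.5,6.5,6.5,6.5,6.5,6.5,6.5]}}

```text
time_s: 59.45
tool_pos: [0.5345, -0.2127, 0.2164]
tool_rot: [180.0, -0.0, 93.1]
force: [-0.1, 0.9, 0.1]
grip_width: 0.0651
grasp_force: 0.0
```

Run:
```python
from h import *
p=cam('wrist','w11')
for q in models.cut_out(p,'wedge')[:1]: print('wedge',q['p'],q['centre'],rect(p,q['pixels'],.018))
p=cam('top')
for q in models.cut_out(p,'tube')[:1]: print(q['p'],rect(p,q['pixels'],.045))
for q in models.cut_out(p,'line')[:1]: print(q['p'],rect(p,q['pixels'],0))
for q in models.cut_out(p,'wedge')[:1]: print('wedge',q['p'],rect(p,q['pixels'],.018))
cv2.imwrite('pics/end.png',np.hstack([cv2.resize(cam('wrist')['pixels'][:,:,::-1],(400,300)),cv2.resize(p['pixels'][120:285,110:330,::-1],(400,300))]))
```

```text
wedge 0.88 [255.0, 75.3] (array([ 528.9, -115. ], dtype=float32), 82.4, 47.9, -85.7)
0.61 (array([524.9, -32.6], dtype=float32), 295.6, 96.8, 4.8)
0.58 (array([707.1, -30. ], dtype=float32), 57.7, 22.2, 1.5)
wedge 0.65 (array([ 532.9, -119.8], dtype=float32), 71.1, 42.7, -88.4)
```

View pics/end.png

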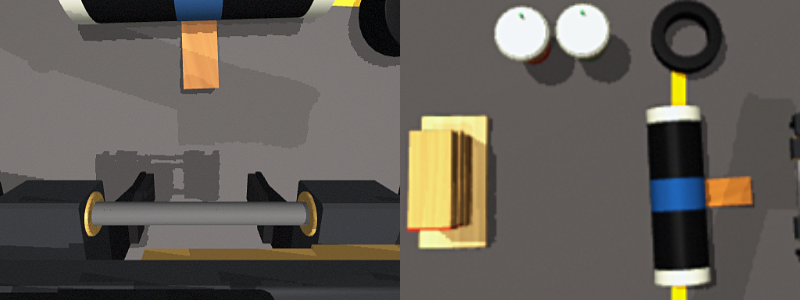

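The picture shows the wedge square under the blue band on the right side and the tape centred under both tube ends (679 against 674 and 683). The stack is neat, and the cups and tape roll are undisturbed.

```bash
python3 -c "
from cell import env
print(env.sign_off())"
```

```text
the job is handed in; nothing more can be done
None
```

I stacked the three loose boards that were present squarely on the pile, rolled the tube onto the tape line (within about 3 mm by the top camera), tucked the wedge under its middle on the right-hand side, left the cups and tape roll alone, and handed the job in; sign-off returned no verdict.

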